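# Switch on one socket row of the power strip

### The arm

A 6-joint arm with a two-finger parallel gripper is mounted at the origin on a cart in front of the work surface, level with it; the furniture and walls round the work are solid. World frame = base frame: x ahead of the robot, y to its left, z up, the work surface at z = 0. Lengths are in m, angles in rad, forces in N, time in s.
With the tool pointing down it reaches from about 0.35 to 0.85 m from the base axis. Payload 8.1 kg.
Tool frame: the origin (TCP) lies on the centre line of the jaws, within the pads' length; the fingertips stand arm.tips_ahead ahead of it and the grasp point (between the pads) lies 2 mm behind it (arm.tips_ahead is the distance from the TCP to the fingertips, in m); z points along the fingers, y is the line along which they close (so a half turn about z gives the same grasp; the last joint's range is limited). The gripper opens to 85 mm and grips with 20 to 120 N. Pads are 22 mm wide; open, the fingers measure 114 mm over their backs; the gripper's body (76 mm by 85 mm) begins 54 mm behind the grasp point. The pads swing forward as they close: fully open they stand 13 mm farther back than shut.
Start: joints at [-1.293, 0.13, 1.488, -0, 1.523, -0.085], TCP at [0.213, -0.561, 0.248] pointing down, gripper open.
Joint ranges: [-2.96, 2.96], [-0.89, 2.26], [0.02, 2.5], [-1.34, 4.48], [0, 2.73], [-2.66, 2.66]. Speed limits (rad/s): [2.39, 2.39, 2.79, 3.14, 3.14, 3.14].

### API

Orientations are given as a unit quaternion [w, x, y, z].
In Python, from plant import arm gives the robot as it stands. The module is installed in compiled form; this text tells all that it offers.
- The arm moves only by the shell command python3 -m inch 'ROWS' [FORCE]. ROWS is JSON, a list of rows, each an object with "rotation": the turn, a rotation vector about the world's x, y, z as a fraction of full scale, a list of three; "slide": the shift along the world's x, y, z as a fraction of full scale, a list of three; "gripper": the finger opening in mm, from 0 to 85.4. In form: [{"rotation": [wx, wy, wz], "slide": [x, y, z], "gripper": gripper}, ...]. A call has 1 to 5 rows; each row is the pose to reach, as a shift and turn from the pose commanded when the call began, turning the shorter way round; what a row does not reach only later rows make up. Full scale, the value 1, is 0.1 m for a shift and pi rad for a turn. A row lasts 1/12 s, in which the tool goes at most 41.7 mm and 7.16 degrees, less where a joint would pass 70% of its speed; a pose out of reach is approached as far as the arm can. A call with a number of a shift or a turn outside -1 to 1 is refused whole. A call with a gripper value outside its range is refused whole. The fingers move at their own pace and stop on an object; FORCE is the grip in N (left out, the last holds). Time passes only in rows, so rows that repeat a pose let the fingers close. It gives the time, the measured TCP pose, the force, the opening and the grip force at its end, in the units of the state.
- arm.get_state(): the state, without advancing time (a new reading comes with each control period).
- arm.capture(name): name is "scene" or "side" or "wrist"; returns the picture (480x640x3 uint8, red, green, blue); there is no depth.
- arm.camera_model(name): a dict with "vertical_fov" (degrees; the focal length in pixels is half the picture's height over the tangent of half this angle, whatever the lens; pixels are square), "cx", "cy" (the principal point, pixels), "origin" and "orientation" of the camera in the world; the wrist camera has in their place "hand_eye" (4x4, takes a point from camera to tool coordinates, whose origin is the TCP and whose axes are the flange's). Camera axes: x right, y down, z forward; pixel columns grow to the right and rows downward; lengths in m; the calibration is good to about 2 mm. A picture is of the moment at which its call begins: read the wrist's pose just before it. camera_model takes no time and is no camera call.
- arm.close_job(): hands the job in; it is judged then, once.
The state is a dict: "clock": time; "joints": joint angles; "qvel": joint speeds; "joint_torque": joint torques, N m; "tool_pos": TCP position; "ee_rot": TCP orientation; "wrist_force": force on the tool from outside, world axes, zero at the start; "moment": the same for the moment, N m; "width": finger opening in m; "grip_force": force on a finger pad.
Only numpy, scipy, OpenCV 4.12 (cv2) and the standard library are available. Lean on these libraries where they do the work, as an engineer would, in place of code of your own. Each camera call takes 0.05 s, during which the arm holds its last target. There are 200 camera calls.

### The job

The right-hand rocker switch of the power strip is already on; now switch on the left-hand one as well. With the fingertips, gently press down the outer end of the left-hand rocker (the end towards the strip's left long edge) until it has fully tipped over like its neighbour, then withdraw clear of the strip. Leave the right-hand switch on and the strip lying where it is, and do not disturb the bottles, the vial or the little carton standing round it.

Things in the scene. Friction and masses are not known exactly. Their poses are not given: they have to be found in the camera images.
- strip: Loose off-white ten-way power strip, 118 x 301 x 35 mm, 0.9 kg, flat on the table, its long side pointing away from the robot, two red rocker switches side by side at the far end. Origin: centre of the underside. +y runs along it to the switch end, +x to its right-hand long edge seen from the robot, z up. Casing: -59 to 59 mm in x, -138 to 124 mm in y, top 30 mm above the origin.
- left_rocker (a point): Left-hand red rocker seen from the robot: centre of its top face, at strip (-26, 92, 33) mm. 29 mm across the strip (x), 20 mm along it (y); tips about an axis along strip y through (-26, 92, 27) mm. Its outer end is 14.5 mm from this point towards strip -x. Off, it looks outer end up, but the face that is felt is level; fully on, its outer end is 3.5 mm lower, its inner end 3.5 mm higher.
- right_rocker (a point): Right-hand red rocker, of the same size and tipping the same way: centre of its top face, at strip (26, 92, 33) mm. It is on at the start. 22 mm of casing lie between the two rockers.
- strip_switch_1 (a joint): Tilt of the left-hand rocker, rad: 0 off (start 0 to 0.02), 0.244 fully on (stop). It grows as the outer end (strip -x) goes down. No spring: it stays where it is left; about 1 N at its end moves it.
- strip_switch_2 (a joint): Tilt of the right-hand rocker, rad: 0 off, 0.244 fully on (start 0.235 to 0.244); it is on while its strip -x end is down.
- glue_bottle: Bystander: small grey bottle with a white label, 38 mm across, 60 mm high, standing 7 to 16 cm from the rockers. Origin: centre of its underside, z up.
- cap_vial: Bystander: clear vial with a white cap, 27 mm across, 50 mm high, standing 7 to 16 cm from the rockers. Origin: centre of its underside, z up.
- part_box: Bystander: small brown carton, 45 x 62 x 40 mm, standing 7 to 16 cm from the rockers. Origin: centre of its underside, z up.
- amber_bottle: Bystander: tall brown bottle with a black cap, 50 mm across, 134 mm high, standing left of the strip, about 16 cm from the left-hand rocker towards the robot. Origin: centre of its underside, z up.

How it is judged:
On the way:
1. The left-hand rocker is tipped fully on by the fingers (value of joint strip_switch_1 above 0.2 rad and contact force between the fingers and strip above 0.3 N), for 0.05 s.
At the end, for the whole second after the job is handed in: Both rockers are on (tilt above 0.2 of 0.244 rad), the strip lies at rest within 20 mm of where it lay, and the four bystanders stand upright (within 0.25 rad) within 12 mm of where they stood (value of joint each of strip_switch_1, strip_switch_2 above 0.2 rad and distance of strip from where it was at the start of the episode below 0.02 m and linear speed of strip below 0.01 m/s and not (distance of any of glue_bottle, cap_vial, part_box, amber_bottle from where it was at the start of the episode above 0.012 m or angle between any of glue_bottle, cap_vial, part_box, amber_bottle's own z axis and vertical above 0.25 rad)); the robot touches nothing.
It fails at once if The right-hand switch is tipped out of its on position (value of joint strip_switch_2 below 0.19 rad).
It fails at once if The strip is pressed harder than 40 N (contact force between any of the fingers, the arm and strip above 40 N).
It fails at once if The strip is shifted by more than 20 mm or lifted by more than 10 mm (distance of strip from where it was at the start of the episode above 0.02 m or height (world z) of strip above 0.008 m).
It fails at once if A bystander is shifted by more than 12 mm, lifted or tipped (distance of any of glue_bottle, cap_vial, part_box, amber_bottle from where it was at the start of the episode above 0.012 m or angle between any of glue_bottle, cap_vial, part_box, amber_bottle's own z axis and vertical above 0.25 rad).
It also fails if it takes over 35 s, if anything falls off the work surface, if the arm or the gripper's body presses on something with over 40 N, if the wrist force passes 120 N, or if a joint passes its speed limit or range.

## Working session

There is one attempt and no reset: what is moved stays moved. The work goes in short steps, Python scripts to look and compute and a shell command to move; the robot and the scene stay as the last step left them, time stands still between calls to the robot, and variables do not carry over. Pictures are saved under pics/ and viewed, at most 10 in all, crops included, and the job is handed in when it is done.

```bash
mkdir -p pics; python3 - <<'E'
from plant import arm
import cv2,numpy as np
s=arm.get_state();print(s['tool_pos'],s['ee_rot'],s['clock'],s['width'],arm.tips_ahead)
a=arm.capture("scene");b=arm.capture("side")
for n,i in(("scene",a),("side",b)):
    cv2.imwrite(f"pics/{n}0.png",i[:,:,::-1]);print(n,arm.camera_model(n))
print(arm.camera_model("wrist"))
E
```

```text
[ 0.21281584 -0.56043123  0.24722937] [-9.16674235e-04  9.83589082e-01  1.80420808e-01 -9.59957584e-05] 0.0 0.08556528850993111 0.017
scene {'vertical_fov': 44.52689111389717, 'cx': 307.66796832615404, 'cy': 236.67483225732394, 'origin': array([-0.01757798,  0.46567252,  0.683214  ]), 'orientation': array([ 0.17620956, -0.37190052,  0.83054965, -0.37526986])}
side {'vertical_fov': 43.73283964490182, 'cx': 335.2773090675292, 'cy': 232.97271181377945, 'origin': array([ 0.43600767, -0.81176211,  0.48459282]), 'orientation': array([-0.51777408,  0.85217493, -0.07020688,  0.02790838])}
{'vertical_fov': 66.4359740551871, 'cx': 316.9094118856412, 'cy': 237.63514971491162, 'hand_eye': array([[-3.46728307e-04, -9.57868364e-01, -2.87207376e-01,
         7.24592828e-02],
       [ 9.99999473e-01, -6.09708835e-04,  8.26206773e-04,
         1.06807674e-04],
       [-9.66510205e-04, -2.87206938e-01,  9.57868070e-01,
        -1.24955287e-01],
       [ 0.00000000e+00,  0.00000000e+00,  0.00000000e+00,
         1.00000000e+00]])}
```

View pics/scene0.png

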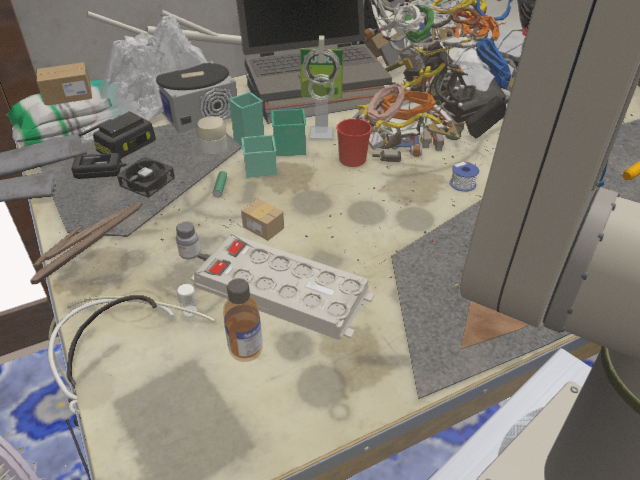

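View pics/side0.png

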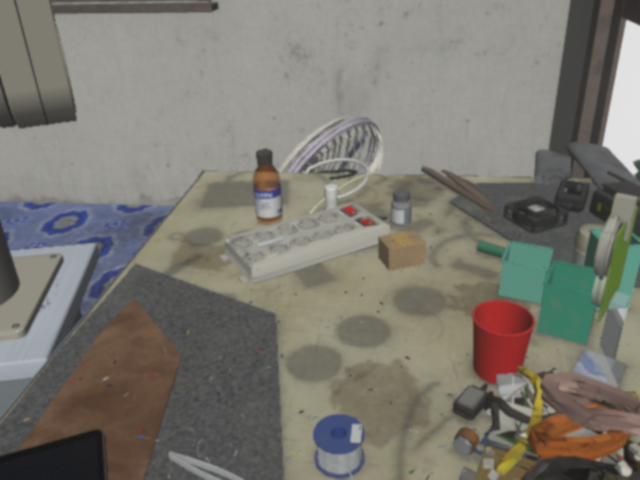

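The scene view shows the strip with its red rockers at about (217,267) for the left and (236,247) for the right. The amber bottle is at (242,320), the vial at (187,297), the glue bottle at (187,240) and the carton at (263,220). In the side view the rockers are at (349,211) and (366,222).

```bash
cat > h.py <<'E'
import numpy as np,cv2
from scipy.spatial.transform import Rotation as R
def pose(m,s=None):
    if 'hand_eye' in m:
        q=s['ee_rot'];T=np.eye(4);T[:3,:3]=R.from_quat(np.r_[q[1:],q[0]]).as_matrix();T[:3,3]=s['tool_pos'];return T@m['hand_eye']
    q=m['orientation'];T=np.eye(4);T[:3,:3]=R.from_quat(np.r_[q[1:],q[0]]).as_matrix();T[:3,3]=m['origin'];return T
def cast(m,px,z,s=None):
    T=pose(m,s);f=240/np.tan(np.radians(m['vertical_fov'])/2)
    d=T[:3,:3]@np.array([(px[0]-m['cx'])/f,(px[1]-m['cy'])/f,1]);return T[:3,3]+d*(z-T[2,3])/d[2]
def reds(i,x0,x1,y0,y1,amin=20):
    h=cv2.cvtColor(i,cv2.COLOR_RGB2HSV);k=((h[...,0]<8)|(h[...,0]>172))&(h[...,1]>130)&(h[...,2]>70)
    w=np.zeros(k.shape,np.uint8);w[y0:y1,x0:x1]=k[y0:y1,x0:x1]
    n,_,st,c=cv2.connectedComponentsWithStats(w);return [(st[j].tolist(),c[j]) for j in range(1,n) if st[j,4]>amin]
E
python3 - <<'E'
from h import *
from plant import arm
a=cv2.imread('pics/scene0.png')[:,:,::-1].copy();b=cv2.imread('pics/side0.png')[:,:,::-1].copy()
np.set_printoptions(precision=4,suppress=True)
for n,i,w in(('scene',a,(195,260,230,285)),('side',b,(335,380,195,235))):
    m=arm.camera_model(n)
    for st,c in reds(i,*w): print(n,st,c,cast(m,c,.033))
m=arm.camera_model('scene')
for n,p in dict(amber=(245,353),vial=(187,304),glue=(188,254),boxL=(243,226),boxM=(263,238),boxR=(283,226)).items(): print(n,cast(m,p,0))
for p in ((195,276),(236,236),(367,285),(340,330)): print('corner',cast(m,p,.03))
m=arm.camera_model('side')
for n,p in dict(amber=(269,220),vial=(331,207),glue=(401,222),boxL=(380,262),boxM=(388,268),boxR=(424,263)).items(): print('side',n,cast(m,p,0))
E
```

```text
scene [228, 241, 15, 13, 105] [235.0476 246.9429] [0.6107 0.0843 0.033 ]
scene [209, 262, 18, 12, 110] [217.3182 267.6   ] [0.5897 0.1345 0.033 ]
side [343, 207, 12, 7, 53] [348.8113 209.7358] [0.5901 0.1294 0.033 ]
side [361, 220, 9, 5, 31] [365.3548 221.6129] [0.6096 0.0776 0.033 ]
amber [0.4463 0.1901 0.    ]
vial [0.5845 0.2006 0.    ]
glue [0.6825 0.1359 0.    ]
boxL [0.6791 0.0206 0.    ]
boxM [0.6284 0.0141 0.    ]
boxR [ 0.63   -0.0333  0.    ]
corner [0.6005 0.1702 0.03  ]
corner [0.6351 0.0649 0.03  ]
corner [ 0.4043 -0.0169  0.03  ]
corner [0.3675 0.0762 0.03  ]
side amber [0.45   0.1842 0.    ]
side vial [ 0.57    0.2171 -0.    ]
side glue [0.685  0.1283 0.    ]
side boxL [ 0.6174 -0.004   0.    ]
side boxM [ 0.6257 -0.0246  0.    ]
side boxR [ 0.6851 -0.0204  0.    ]
```

```bash

python3 -m inch '[{"rotation":[0,0,0.04],"slide":[0.26,0.4,0],"gripper":0},{"rotation":[0,0,0.071],"slide":[0.53,0.8,0],"gripper":0},{"rotation":[0,0,0.071],"slide":[0.53,1,0],"gripper":0},{"rotation":[0,0,0.071],"slide":[0.53,1,0],"gripper":0}]'
python3 -m inch '[{"rotation":[0,0,0.04],"slide":[0.26,0.4,0],"gripper":0},{"rotation":[0,0,0.071],"slide":[0.53,0.8,0],"gripper":0},{"rotation":[0,0,0.071],"slide":[0.53,1,0],"gripper":0},{"rotation":[0,0,0.071],"slide":[0.53,1,0],"gripper":0}]'
```

```text
clock: 0.43
tool_pos: [0.2676, -0.456, 0.2471]
ee_rot: [-0.002, 0.957, 0.291, 0.001]
wrist_force: [-0.3, 0.1, -0.2]
width: 0.0387
grip_force: 0.0
clock: 0.77
tool_pos: [0.3204, -0.3566, 0.2478]
ee_rot: [-0.001, 0.919, 0.395, 0.001]
wrist_force: [0.5, 0.1, 0.9]
width: -0.0002
grip_force: 0.0
```

```bash

python3 -m inch '[{"rotation":[0,0,0.04],"slide":[0.26,0.4,0],"gripper":0},{"rotation":[0,0,0.071],"slide":[0.53,0.8,0],"gripper":0},{"rotation":[0,0,0.071],"slide":[0.53,1,0],"gripper":0},{"rotation":[0,0,0.071],"slide":[0.53,1,0],"gripper":0}]' >/dev/null
python3 -m inch '[{"rotation":[0,0,0.04],"slide":[0.26,0.4,0],"gripper":0},{"rotation":[0,0,0.071],"slide":[0.53,0.8,0],"gripper":0},{"rotation":[0,0,0.071],"slide":[0.53,1,0],"gripper":0},{"rotation":[0,0,0.071],"slide":[0.53,1,0],"gripper":0}]' >/dev/null
python3 -m inch '[{"rotation":[0,0,0.04],"slide":[0.26,0.4,0],"gripper":0},{"rotation":[0,0,0.08],"slide":[0.53,0.8,0],"gripper":0},{"rotation":[0,0,0.11],"slide":[0.8,1,0],"gripper":0},{"rotation":[0,0,0.11],"slide":[0.8,1,0],"gripper":0},{"rotation":[0,0,0.11],"slide":[0.8,1,0],"gripper":0}]'
python3 -m inch '[{"rotation":[0,0,0.04],"slide":[0.26,0.4,0],"gripper":0},{"rotation":[0,0,0.08],"slide":[0.53,0.8,0],"gripper":0},{"rotation":[0,0,0.106],"slide":[0.7,1,0],"gripper":0},{"rotation":[0,0,0.106],"slide":[0.7,1,0],"gripper":0},{"rotation":[0,0,0.106],"slide":[0.7,1,0],"gripper":0}]'
python3 - <<'E'
from h import *
from plant import arm
s=arm.get_state();i=arm.capture('wrist');cv2.imwrite('pics/w1.png',i[:,:,::-1]);m=arm.camera_model('wrist')
np.set_printoptions(precision=4,suppress=True)
print(s['tool_pos'],pose(m,s)[:3,:3]@m['hand_eye'][:3,:3].T)
for st,c in reds(i,0,640,0,480,100): print(st,c,cast(m,c,.033,s))
E
```

```text
clock: 1.85
tool_pos: [0.5057, -0.0601, 0.2475]
ee_rot: [-0.001, 0.696, 0.718, -0.001]
wrist_force: [-0.6, -1.1, 0.6]
width: -0.0002
grip_force: 0.0
clock: 2.27
tool_pos: [0.575, 0.0386, 0.2474]
ee_rot: [-0.001, 0.568, 0.823, -0.001]
wrist_force: [-0.5, -1.0, -0.9]
width: -0.0001
grip_force: 0.0
[0.575  0.0386 0.2474] [[-0.3545  0.935  -0.0018]
 [ 0.935   0.3545 -0.0007]
 [-0.     -0.002  -1.    ]]
[364, 103, 23, 35, 661] [373.885  118.8926] [0.5923 0.131  0.033 ]
[364, 164, 20, 31, 546] [372.8993 178.6044] [0.6122 0.0825 0.033 ]
```

View pics/w1.png

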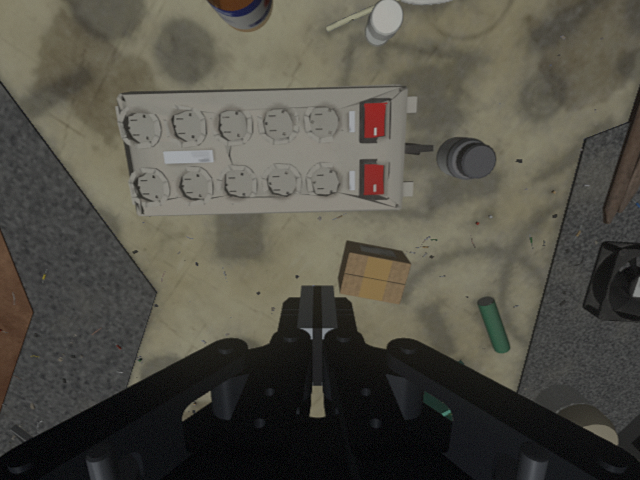

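The wrist view shows the left rocker (off) at (374,119) and the right one at (373,179). The closed fingertips are at (318,287) and the strip is lined up with the tool. The left rocker comes out at (0.592, 0.131), within about 2 mm of the other views. I'll press about 17 mm outward of centre with the 22 mm pad, so its inner edge lands about 6 mm outward: (0.585, 0.147).

```bash

python3 -m inch '[{"rotation":[0,0,0.008],"slide":[0.05,0.4,0],"gripper":0},{"rotation":[0,0,0.008],"slide":[0.1,0.8,0],"gripper":0},{"rotation":[0,0,0.008],"slide":[0.1,1,0],"gripper":0},{"rotation":[0,0,0.008],"slide":[0.1,1,0],"gripper":0}]' >/dev/null
python3 -m inch '[{"rotation":[0,0,0],"slide":[0,0.09,-0.35],"gripper":0},{"rotation":[0,0,0],"slide":[0,0.09,-0.7],"gripper":0},{"rotation":[0,0,0],"slide":[0,0.09,-1],"gripper":0},{"rotation":[0,0,0],"slide":[0,0.09,-1],"gripper":0}]' >/dev/null
python3 -m inch '[{"rotation":[0,0,0],"slide":[0,0,-0.3],"gripper":0},{"rotation":[0,0,0],"slide":[0,0,-0.6],"gripper":0},{"rotation":[0,0,0],"slide":[0,0,-0.75],"gripper":0},{"rotation":[0,0,0],"slide":[0,0,-0.75],"gripper":0}]'
python3 - <<'E'
from h import *
from plant import arm
s=arm.get_state();i=arm.capture('wrist');j=arm.capture('scene');m=arm.camera_model('wrist')
o=np.hstack([cv2.resize(i,(400,300)),cv2.resize(j[215:305,180:300],(400,300),interpolation=cv2.INTER_CUBIC)])
cv2.imwrite('pics/w2.png',o[:,:,::-1]);print(s['tool_pos'],s['wrist_force'])
for st,c in reds(i,0,640,0,480,60): print(st,c,cast(m,c,.033,s))
E
```

```text
clock: 3.32
tool_pos: [0.5827, 0.1455, 0.0709]
ee_rot: [-0.002, 0.559, 0.829, -0.002]
wrist_force: [-0.5, -0.2, -1.3]
width: 0.0
grip_force: 0.0
[0.58271299 0.14554808 0.0708624 ] [-0.50373742 -0.24821364 -1.25178346]
[334, 291, 16, 7, 91] [340.30769231 293.83516484] [0.59420953 0.1453365  0.033     ]
[312, 386, 13, 32, 379] [317.53562005 401.7176781 ] [0.60771525 0.08260146 0.033     ]
```

View pics/w2.png

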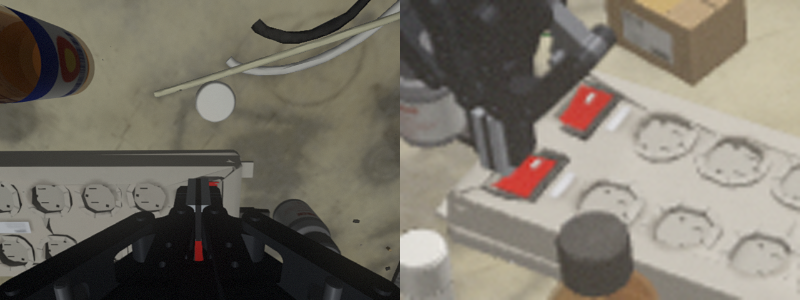

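The wrist half of the picture shows the outer edge of the left rocker peeking out beside the fingertips, at full-resolution row 291. The tips stand over the outer half of the rocker, as planned. In the scene crop the tips sit just above the outer end. I'll nudge about 2 mm along the strip and go down.

```bash

python3 -m inch '[{"rotation":[0,0,0],"slide":[0.02,0.01,-0.08],"gripper":0},{"rotation":[0,0,0],"slide":[0.02,0.01,-0.15],"gripper":0},{"rotation":[0,0,0],"slide":[0.02,0.01,-0.17],"gripper":0},{"rotation":[0,0,0],"slide":[0.02,0.01,-0.17],"gripper":0}]'
python3 -m inch '[{"rotation":[0,0,0],"slide":[0,0,-0.01],"gripper":0},{"rotation":[0,0,0],"slide":[0,0,-0.02],"gripper":0},{"rotation":[0,0,0],"slide":[0,0,-0.03],"gripper":0},{"rotation":[0,0,0],"slide":[0,0,-0.03],"gripper":0}]'
```

```text
clock: 3.75
tool_pos: [0.5867, 0.149, 0.056]
ee_rot: [-0.0, 0.558, 0.83, -0.0]
wrist_force: [0.6, 0.1, -1.0]
width: 0.0003
grip_force: 0.0
clock: 4.08
tool_pos: [0.5869, 0.1492, 0.0532]
ee_rot: [-0.0, 0.557, 0.83, -0.0]
wrist_force: [1.2, 0.2, 0.4]
width: -0.0003
grip_force: 0.0
```

```bash

python3 -m inch '[{"rotation":[0,0,0],"slide":[0,-0.01,-0.01],"gripper":0},{"rotation":[0,0,0],"slide":[0,-0.01,-0.02],"gripper":0},{"rotation":[0,0,0],"slide":[0,-0.01,-0.03],"gripper":0},{"rotation":[0,0,0],"slide":[0,-0.01,-0.03],"gripper":0}]'
python3 -m inch '[{"rotation":[0,0,0],"slide":[0,0,-0.005],"gripper":0},{"rotation":[0,0,0],"slide":[0,0,-0.01],"gripper":0},{"rotation":[0,0,0],"slide":[0,0,-0.01],"gripper":0}]'
```

```text
clock: 4.42
tool_pos: [0.5868, 0.148, 0.05]
ee_rot: [-0.0, 0.558, 0.83, -0.0]
wrist_force: [0.4, -0.4, 0.2]
width: -0.0001
grip_force: 0.0
clock: 4.67
tool_pos: [0.5869, 0.148, 0.0492]
ee_rot: [-0.0, 0.558, 0.83, -0.0]
wrist_force: [0.4, 0.3, -0.2]
width: -0.0003
grip_force: 0.0
```

```bash

python3 -m inch '[{"rotation":[0,0,0],"slide":[0,0,-0.005],"gripper":0},{"rotation":[0,0,0],"slide":[0,0,-0.01],"gripper":0},{"rotation":[0,0,0],"slide":[0,0,-0.01],"gripper":0}]'
python3 - <<'E'
from h import *
from plant import arm
i=arm.capture('wrist');j=arm.capture('scene')
o=np.hstack([cv2.resize(i[240:480,160:480],(400,300)),cv2.resize(j[215:305,180:300],(400,300),interpolation=cv2.INTER_CUBIC)])
cv2.imwrite('pics/w3.png',o[:,:,::-1])
E
```

```text
clock: 4.92
tool_pos: [0.587, 0.148, 0.0482]
ee_rot: [-0.0, 0.558, 0.83, 0.0]
wrist_force: [-0.2, -0.4, 0.3]
width: -0.0002
grip_force: 0.0
```

View pics/w3.png

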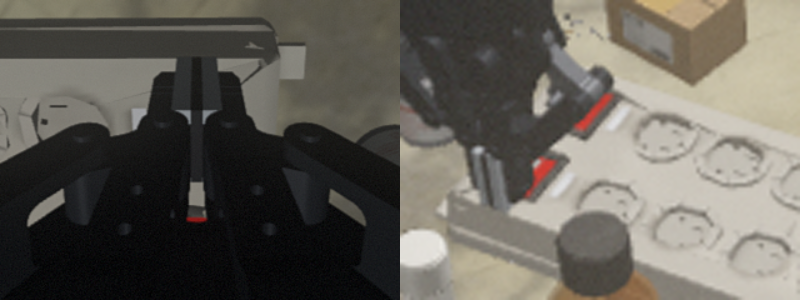

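The tips are on the outer end of the left rocker and the right rocker is clear. I'll keep going down in small steps.

```bash

python3 -m inch '[{"rotation":[0,0,0],"slide":[0,0,-0.005],"gripper":0},{"rotation":[0,0,0],"slide":[0,0,-0.01],"gripper":0},{"rotation":[0,0,0],"slide":[0,0,-0.01],"gripper":0}]'
python3 -m inch '[{"rotation":[0,0,0],"slide":[0,0,-0.005],"gripper":0},{"rotation":[0,0,0],"slide":[0,0,-0.005],"gripper":0}]'
```

```text
clock: 5.27
tool_pos: [0.5869, 0.1483, 0.0474]
ee_rot: [-0.0, 0.558, 0.83, 0.0]
wrist_force: [-1.2, 0.8, 1.9]
width: 0.0
grip_force: 1.0
clock: 5.43
tool_pos: [0.587, 0.1484, 0.0469]
ee_rot: [-0.0, 0.558, 0.83, 0.0]
wrist_force: [-1.1, 2.1, 2.5]
width: 0.0002
grip_force: 1.2
```

```bash

python3 -m inch '[{"rotation":[0,0,0],"slide":[0,0,-0.005],"gripper":0},{"rotation":[0,0,0],"slide":[0,0,-0.005],"gripper":0}]'
python3 -m inch '[{"rotation":[0,0,0],"slide":[0,0,-0.005],"gripper":0},{"rotation":[0,0,0],"slide":[0,0,-0.005],"gripper":0}]'
```

```text
clock: 5.6
tool_pos: [0.587, 0.1483, 0.0463]
ee_rot: [-0.0, 0.558, 0.83, 0.0]
wrist_force: [-1.6, 1.3, 2.1]
width: 0.0001
grip_force: 1.4
clock: 5.77
tool_pos: [0.587, 0.1483, 0.0458]
ee_rot: [-0.0, 0.558, 0.83, 0.0]
wrist_force: [0.4, 3.1, 2.3]
width: -0.0001
grip_force: 1.5
```

```bash

python3 -m inch '[{"rotation":[0,0,0],"slide":[0,0,-0.005],"gripper":0},{"rotation":[0,0,0],"slide":[0,0,-0.005],"gripper":0}]'
python3 -m inch '[{"rotation":[0,0,0],"slide":[0,0,-0.004],"gripper":0},{"rotation":[0,0,0],"slide":[0,0,-0.004],"gripper":0}]'
```

```text
clock: 5.93
tool_pos: [0.5871, 0.1482, 0.0456]
ee_rot: [0.0, 0.558, 0.83, 0.0]
wrist_force: [-2.1, 3.4, 6.0]
width: 0.0003
grip_force: 3.2
clock: 6.1
tool_pos: [0.5871, 0.1482, 0.0456]
ee_rot: [0.0, 0.558, 0.83, 0.0]
wrist_force: [-4.2, 3.2, 9.4]
width: 0.0002
grip_force: 4.8
```

The tips met a hard stop after about 2.3 mm of travel at low force. I'll withdraw straight up and look.

```bash

python3 -m inch '[{"rotation":[0,0,0],"slide":[0,0,-0.002],"gripper":0},{"rotation":[0,0,0],"slide":[0,0,-0.002],"gripper":0},{"rotation":[0,0,0],"slide":[0,0,0.05],"gripper":0},{"rotation":[0,0,0],"slide":[0,0,0.4],"gripper":0},{"rotation":[0,0,0],"slide":[0,0,0.7],"gripper":0}]'>/dev/null
python3 -m inch '[{"rotation":[0,0,0],"slide":[0,0,0.4],"gripper":0},{"rotation":[0,0,0],"slide":[0,0,0.8],"gripper":0},{"rotation":[0,0,0],"slide":[0,0,1],"gripper":0},{"rotation":[0,0,0],"slide":[0,0,1],"gripper":0}]'>/dev/null
python3 -m inch '[{"rotation":[0,0,0],"slide":[-0.1,-0.4,0.1],"gripper":0},{"rotation":[0,0,0],"slide":[-0.2,-0.8,0.2],"gripper":0},{"rotation":[0,0,0],"slide":[-0.2,-1,0.2],"gripper":0},{"rotation":[0,0,0],"slide":[-0.2,-1,0.2],"gripper":0}]'
python3 - <<'E'
from h import *
from plant import arm
s=arm.get_state();i=arm.capture('wrist');j=arm.capture('scene');m=arm.camera_model('wrist')
for st,c in reds(i,0,640,0,480,100): print(st,c,cast(m,c,.033,s))
for st,c in reds(j,195,260,230,285): print(st,c,cast(arm.camera_model('scene'),c,.033))
f=lambda a:cv2.resize(a,(400,400),interpolation=cv2.INTER_CUBIC)
o=np.hstack([f(i[70:230,290:450]),f(j[225:295,190:260])])
cv2.imwrite('pics/w4.png',o[:,:,::-1])
E
```

```text
clock: 7.18
tool_pos: [0.5668, 0.0435, 0.2348]
ee_rot: [0.001, 0.559, 0.829, -0.001]
wrist_force: [-0.2, 0.3, 0.4]
width: 0.0
grip_force: 0.0
[374, 112, 22, 35, 659] [384.23823976 128.72230653] [0.59248247 0.13101122 0.033     ]
[372, 174, 21, 31, 564] [381.84751773 188.79964539] [0.61232176 0.08346322 0.033     ]
[228, 241, 15, 13, 105] [235. 247.] [0.6106286  0.08446439 0.033     ]
[210, 260, 17, 14, 118] [217.94067797 266.73728814] [0.59067592 0.13265999 0.033     ]
```

View pics/w4.png

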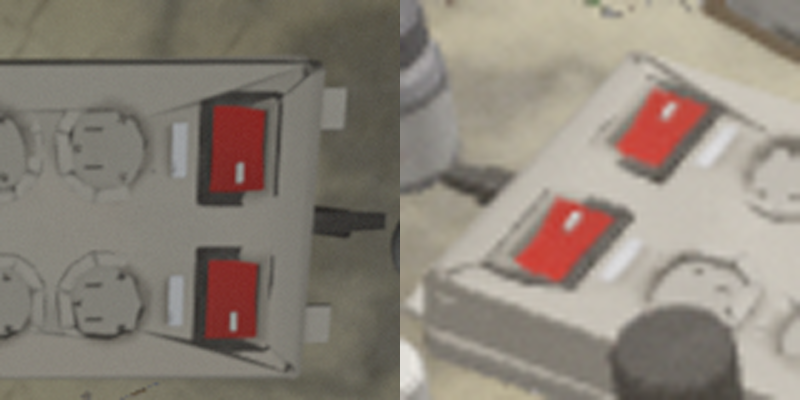

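In both views the left rocker's tilt now matches its neighbour's: the inner end is up and the white mark sits the same way. However, the stop came near casing height, so I'm not certain the rocker reached its own stop. I'll check with a second gentle press about 4 mm further inward. If the rocker is fully on, contact should come about 1 mm higher.

```bash

python3 -m inch '[{"rotation":[0,0,0],"slide":[0.1,0.4,-0.1],"gripper":0},{"rotation":[0,0,0],"slide":[0.215,0.8,-0.2],"gripper":0},{"rotation":[0,0,0],"slide":[0.215,0.963,-0.2],"gripper":0},{"rotation":[0,0,0],"slide":[0.215,0.963,-0.2],"gripper":0}]'>/dev/null
python3 -m inch '[{"rotation":[0,0,0],"slide":[0,0,-0.4],"gripper":0},{"rotation":[0,0,0],"slide":[0,0,-0.8],"gripper":0},{"rotation":[0,0,0],"slide":[0,0,-1],"gripper":0},{"rotation":[0,0,0],"slide":[0,0,-1],"gripper":0}]'>/dev/null
python3 -m inch '[{"rotation":[0,0,0],"slide":[0,0,-0.3],"gripper":0},{"rotation":[0,0,0],"slide":[0,0,-0.55],"gripper":0},{"rotation":[0,0,0],"slide":[0,0,-0.65],"gripper":0},{"rotation":[0,0,0],"slide":[0,0,-0.66],"gripper":0},{"rotation":[0,0,0],"slide":[0,0,-0.66],"gripper":0}]'
python3 -m inch '[{"rotation":[0,0,0],"slide":[0,0,-0.005],"gripper":0},{"rotation":[0,0,0],"slide":[0,0,-0.01],"gripper":0},{"rotation":[0,0,0],"slide":[0,0,-0.01],"gripper":0}]'
```

```text
clock: 8.37
tool_pos: [0.5889, 0.1446, 0.0499]
ee_rot: [0.0, 0.557, 0.83, 0.0]
wrist_force: [-0.0, 0.0, 0.7]
width: -0.0
grip_force: 0.0
clock: 8.62
tool_pos: [0.5895, 0.1445, 0.0496]
ee_rot: [0.001, 0.558, 0.83, 0.001]
wrist_force: [1.0, 0.4, 0.6]
width: -0.0001
grip_force: 0.0
```

```bash

python3 -m inch '[{"rotation":[0,0,0],"slide":[0,0,-0.01],"gripper":0},{"rotation":[0,0,0],"slide":[0,0,-0.015],"gripper":0},{"rotation":[0,0,0],"slide":[0,0,-0.015],"gripper":0}]'
python3 -m inch '[{"rotation":[0,0,0],"slide":[0,0,-0.006],"gripper":0},{"rotation":[0,0,0],"slide":[0,0,-0.006],"gripper":0}]'
python3 -m inch '[{"rotation":[0,0,0],"slide":[0,0,-0.006],"gripper":0},{"rotation":[0,0,0],"slide":[0,0,-0.006],"gripper":0}]'
```

```text
clock: 8.87
tool_pos: [0.5888, 0.1443, 0.0467]
ee_rot: [0.0, 0.558, 0.83, 0.0]
wrist_force: [-1.2, 0.6, 2.4]
width: -0.0002
grip_force: 0.8
clock: 9.03
tool_pos: [0.5888, 0.1444, 0.0466]
ee_rot: [0.0, 0.558, 0.83, 0.0]
wrist_force: [-2.5, 0.2, 5.3]
width: -0.0001
grip_force: 2.7
clock: 9.2
tool_pos: [0.5889, 0.1444, 0.0465]
ee_rot: [0.0, 0.558, 0.83, 0.0]
wrist_force: [-4.3, -0.9, 8.6]
width: -0.0001
grip_force: 4.5
```

The hard stop is now at 46.6 mm, 1.0 mm higher for 4 mm further inward. That slope of 0.25 matches the full tilt of 0.244 rad, so the rocker is fully on. I'll withdraw, check and hand in.

```bash

python3 -m inch '[{"rotation":[0,0,0],"slide":[0,0,0.05],"gripper":0},{"rotation":[0,0,0],"slide":[0,0,0.4],"gripper":0},{"rotation":[0,0,0],"slide":[0,0,0.8],"gripper":0},{"rotation":[0,0,0],"slide":[0,0,0.8],"gripper":0}]'>/dev/null
python3 -m inch '[{"rotation":[0,0,0],"slide":[0,0,0.4],"gripper":0},{"rotation":[0,0,0],"slide":[0,0,0.8],"gripper":0},{"rotation":[0,0,0],"slide":[0,0,1],"gripper":0},{"rotation":[0,0,0],"slide":[0,0,1],"gripper":0},{"rotation":[0,0,0],"slide":[0,0,1],"gripper":0}]'
python3 - <<'E'
from h import *
from plant import arm
j=arm.capture('scene')
for st,c in reds(j,195,260,230,285): print(st,c,cast(arm.camera_model('scene'),c,.033))
cv2.imwrite('pics/s5.png',cv2.resize(j[180:380,130:400],(800,592))[:,:,::-1])
E
```

```text
clock: 9.95
tool_pos: [0.5896, 0.1445, 0.2274]
ee_rot: [0.002, 0.558, 0.83, 0.001]
wrist_force: [0.6, -0.5, -1.1]
width: 0.0002
grip_force: 0.0
[228, 241, 15, 13, 105] [235.11428571 246.98095238] [0.61053902 0.08429558 0.033     ]
[210, 260, 17, 14, 117] [217.97435897 266.75213675] [0.59061127 0.13263961 0.033     ]
```

View pics/s5.png

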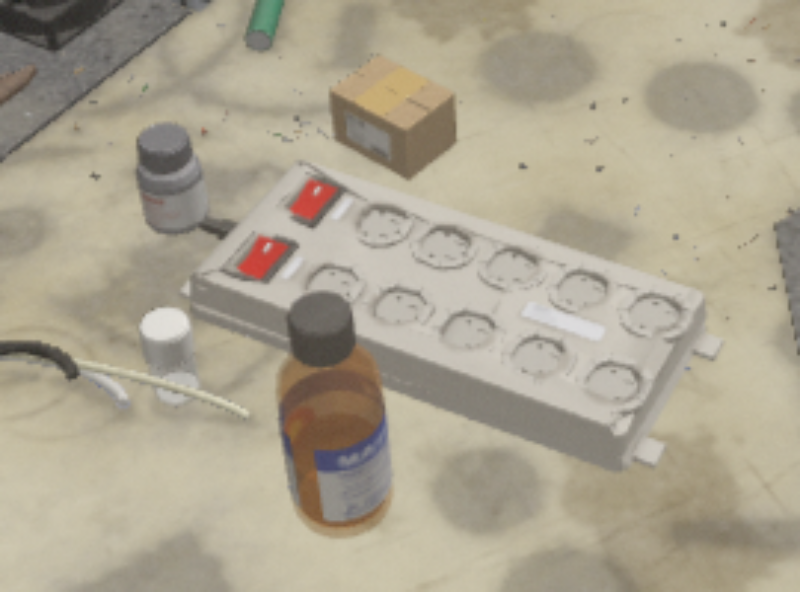

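The crop shows both rockers tipped alike, at (263,257) and (315,201). The strip and all four bystanders stand where they were, and the arm is clear.

```bash
python3 -c "
from plant import arm
print(arm.close_job())"
```

```text
the job is handed in; nothing more can be done
None
```

The left-hand rocker is fully on, confirmed by a second light press; the right-hand switch is still on, nothing else looks moved in the last picture, and the job is handed in with the arm clear (the hand-in returned no verdict).

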